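# Stroke the clamp leaves down round a clock-face blank

### The arm

A 7-joint arm with a two-finger parallel gripper is mounted at the origin on the work surface. World frame = base frame: x ahead of the robot, y to its left, z up, the work surface at z = 0. Lengths are in m, angles in rad, forces in N, time in s.
With the tool pointing down it reaches from about 0.4 to 0.85 m from the base axis. Payload 6.9 kg.
Tool frame: the origin (TCP) lies at the very end of the fingers, on their centre line; the grasp point (between the pads) lies 19 mm behind it; x points along the fingers, y is the direction in which the jaws open and shut, and the axes are right-handed (so a half turn about x gives the same grasp; the last joint's range is limited). The gripper opens to 85 mm and grips with 20 to 120 N. Pads are 22 mm wide; open, the fingers measure 114 mm over their backs; the gripper's body (76 mm by 85 mm) begins 54 mm behind the grasp point. The pads swing forward as they close: fully open they stand 13 mm farther back than shut.
Start: joints at [1.413, 0.507, -0.238, 1.5, 0.126, 1.149, -0.155], TCP at [0.162, -0.604, 0.205] pointing down, gripper open.
Joint ranges: [-3.08, 3.08], [-0.24, 2.05], [-1.43, 1.35], [0, 2.5], [-1.52, 4.66], [0.17, 1.96], [-2.89, 2.89]. Speed limits (rad/s): [2.39, 2.39, 3.14, 3.14, 3.14, 3.14, 3.14].

### API

Orientations are given as a 3x3 rotation matrix whose columns are the frame's x, y, z axes.
In Python, from rig import env gives the robot as it stands.
- The arm moves only by the shell command python3 -m pendant 'ROWS' [OPENING] [FORCE]. ROWS is JSON, a list of rows, each an object with "translation": the shift along the tool's x, y, z in m, a list of three; "turn": the turn about the tool's x in degrees. A call has 1 to 12 rows; each row shifts and turns the commanded pose from where the row before left it, along the tool's axes as they then stand; what a row does not reach is not made up. A row lasts 1/10 s, in which the tool goes at most 50 mm and 8.59 degrees, less where a joint would pass 70% of its speed; a pose out of reach is approached as far as the arm can. A call is refused whole if a number of a shift passes 0.05 or a number of a turn 8.59, either way. A call with a gripper value outside its range is refused whole. OPENING is the gripper command: -1 is fully open, 1 is shut, values between are in proportion, set as the call begins (- or left out, the last holds). The fingers move at their own pace and stop on an object; FORCE is the grip in N (left out, the last holds). Time passes only in rows, so rows that do not move let the fingers close. It gives the time, the measured TCP pose, the force and the opening at its end, in the units of the state.
- env.get_obs(): the state, without advancing time (a new reading comes with each control period).
- env.read_camera(name): name is "scene" or "top" or "wrist"; returns the picture (480x640x3 uint8, red, green, blue); there is no depth.
- env.camera_model(name): a dict with "fovy" (degrees; the focal length in pixels is half the picture's height over the tangent of half this angle, whatever the lens; pixels are square), "cx", "cy" (the principal point, pixels), "k1" (the pictures are not rectified: a ray, as slopes to the right and down, at radius r is drawn at 1 + k1 r^2 times it, then the intrinsics apply), "cam_to_world" (4x4, takes a point from camera to world coordinates). Camera axes: x right, y down, z forward; pixel columns grow to the right and rows downward; lengths in m; the calibration is good to about 2 mm. A picture is of the moment at which its call begins: read the wrist's pose just before it. camera_model takes no time and is no camera call; for the wrist camera it gives the pose at the moment of the call.
- env.job_done(): hands the job in, once; it reports no verdict.
Trained networks look in the newest picture that a camera, given by its name, has taken for a name from the list of things; names that differ only in an ending like _2 or _b are one class to them, and where a whole thing is asked for, a point or a joint stands for the part that bears it (a point fixed in the world has none). Each returns a list of dicts, best first, with "score" (0 to 1); they miss things now and then, are a little off and sometimes report something else, mostly with a low value. They report only what shows in the picture. A call takes as long as a camera call. They do not tell look-alikes from the thing itself.
- env.search_frame(name, camera): "uv" ([column, row] in pixels, amid what is visible of it).
- env.spot_point(name, camera): "uv" ([column, row] in pixels: a listed point, or the origin of a listed thing).
The state is a dict: "t": time; "joint_pos": joint angles; "qvel": joint speeds; "effort": joint torques, N m; "tool_pos": TCP position; "tool_rot": TCP orientation; "contact_force": force on the tool from outside, world axes, zero at the start; "ft_torque": the same for the moment, N m; "gripper_width": opening from 0.0 (shut) to 1.0 (fully open).
Only numpy, scipy, OpenCV 4.12 (cv2) and the standard library are available. Lean on these libraries where they do the work, as an engineer would, in place of code of your own. Each camera call takes 0.05 s, during which the arm holds its last target.

### The job

Fold down the five raised leaves of the round jig over the edge of the clock-face blank: with the fingertips go lightly along the row in one stroke, from the hinge side of the first leaf round to the free end of the last, without lifting away from the row on the way, so that all five end lying flat. Grasp nothing, leave the blank and its weight lying in place and the mug, ink bottle and tape alone, then move clear.

Things in the scene. Friction and masses are not known exactly. Their poses are not given: they have to be found in the camera images.
- jig: Round black jig fixed to the table, 250 mm across, 12 mm thick; origin at the centre of its underside on the table, z up. Five hinged bright metal leaves (leaf1 to leaf5) stand around one side, 92 mm from the centre, 36 degrees apart; leaf3 is on the jig's x axis. The other side is open but for three pins 8 mm high. Each leaf hinges at its clockwise end (from above), on a dark block reaching 21 mm above the table.
- leaf1 (a joint): Hinge angle (rad) of the first bright metal leaf: 0 flat, 1.0 stop; starts raised by 0.6 to 0.95. Slight friction (0.015 N m): stays where it is left. Flat plate 40 x 18 x 3 mm lying along the tangent, its middle (when flat) 92 mm from the jig's centre at -72 degrees, counter-clockwise from the jig's x axis. Flat, its top is 21 mm above the table, nothing under it for 2 mm.
- leaf2 (a joint): Hinge angle (rad) of the second bright metal leaf: 0 flat, 1.0 stop; starts raised by 0.6 to 0.95. Slight friction (0.015 N m): stays where it is left. Flat plate 40 x 18 x 3 mm lying along the tangent, its middle (when flat) 92 mm from the jig's centre at -36 degrees, counter-clockwise from the jig's x axis. Flat, its top is 21 mm above the table, nothing under it for 2 mm.
- leaf3 (a joint): Hinge angle (rad) of the third bright metal leaf: 0 flat, 1.0 stop; starts raised by 0.6 to 0.95. Slight friction (0.015 N m): stays where it is left. Flat plate 40 x 18 x 3 mm lying along the tangent, its middle (when flat) 92 mm from the jig's centre at 0 degrees, counter-clockwise from the jig's x axis. Flat, its top is 21 mm above the table, nothing under it for 2 mm.
- leaf4 (a joint): Hinge angle (rad) of the fourth bright metal leaf: 0 flat, 1.0 stop; starts raised by 0.6 to 0.95. Slight friction (0.015 N m): stays where it is left. Flat plate 40 x 18 x 3 mm lying along the tangent, its middle (when flat) 92 mm from the jig's centre at 36 degrees, counter-clockwise from the jig's x axis. Flat, its top is 21 mm above the table, nothing under it for 2 mm.
- leaf5 (a joint): Hinge angle (rad) of the fifth bright metal leaf: 0 flat, 1.0 stop; starts raised by 0.6 to 0.95. Slight friction (0.015 N m): stays where it is left. Flat plate 40 x 18 x 3 mm lying along the tangent, its middle (when flat) 92 mm from the jig's centre at 72 degrees, counter-clockwise from the jig's x axis. Flat, its top is 21 mm above the table, nothing under it for 2 mm.
- leaf1_tip (a point): Middle of the upper edge of the first leaf's free end, which points counter-clockwise round the jig seen from above, 40 mm from its radial hinge axis (19.5 mm above the table). About 21 mm above the table when flat, 42 to 54 mm when raised.
- leaf2_tip (a point): Middle of the upper edge of the second leaf's free end, which points counter-clockwise round the jig seen from above, 40 mm from its radial hinge axis (19.5 mm above the table). About 21 mm above the table when flat, 42 to 54 mm when raised.
- leaf3_tip (a point): Middle of the upper edge of the third leaf's free end, which points counter-clockwise round the jig seen from above, 40 mm from its radial hinge axis (19.5 mm above the table). About 21 mm above the table when flat, 42 to 54 mm when raised.
- leaf4_tip (a point): Middle of the upper edge of the fourth leaf's free end, which points counter-clockwise round the jig seen from above, 40 mm from its radial hinge axis (19.5 mm above the table). About 21 mm above the table when flat, 42 to 54 mm when raised.
- leaf5_tip (a point): Middle of the upper edge of the fifth leaf's free end, which points counter-clockwise round the jig seen from above, 40 mm from its radial hinge axis (19.5 mm above the table). About 21 mm above the table when flat, 42 to 54 mm when raised.
- dial: White round clock-face blank with black hour marks, 172 mm across and 4 mm thick, lying loose in the middle of the jig, its top 16 mm above the table. Origin at the centre of its underside. Stays in the jig.
- weight: Brass weight with a knob, 48 mm across and 34 mm high, standing loose near the middle of the blank. Origin at the centre of its underside. Stays where it is.
- mug: White mug, 80 mm across and 92 mm high, with a handle, on the table. Origin at the centre of its underside. Not part of the job.
- ink: Small blue ink bottle, 38 mm across and 85 mm high, on the table. Origin at the centre of its underside. Not part of the job.
- tape: Green roll of tape lying flat, 100 mm across and 18 mm high. Origin at the centre of its underside. Not part of the job.
Not all that is in view belongs to the job. Of the things shaped like the weight, the brass one is meant.

How it is judged:
On the way, in this order (a step that is already met when the one before it is completed fails the run):
1. the first leaf is stroked flat (below 0.2 rad) (value of joint leaf1 below 0.2 rad), for 0.05 s.
2. the second leaf is stroked flat (below 0.2 rad) (value of joint leaf2 below 0.2 rad), for 0.05 s.
3. the third leaf is stroked flat (below 0.2 rad) (value of joint leaf3 below 0.2 rad), for 0.05 s.
4. the fourth leaf is stroked flat (below 0.2 rad) (value of joint leaf4 below 0.2 rad), for 0.05 s.
5. the fifth leaf is stroked flat (below 0.2 rad) (value of joint leaf5 below 0.2 rad), for 0.05 s.
At the end, for the whole second after the job is handed in: All five leaves are flat within 0.2 rad (free ends within 8 mm of flat), the blank lies within 12 mm of its starting place at rest, and the weight still stands on it (value of joint each of leaf1, leaf2, leaf3, leaf4, leaf5 below 0.2 rad and distance of dial from where it was at the start of the episode below 0.012 m and z of weight in the frame of dial below 0.008 m and linear speed of dial below 0.01 m/s); the robot touches nothing.
It fails at once if the fingers left the row between the first and the last leaf (rose some 40 mm above the flat leaves) (value of joint leaf1 below 0.2 rad and value of joint leaf5 above 0.2 rad and z of the grasp point in the frame of jig above 0.08 m).
It fails at once if the jig or its leaves were pressed hard (over 25 N) (contact force between jig and the fingers above 25 N or contact force between jig and the arm above 25 N).
It fails at once if the blank was lifted or pushed out of its place (over 12 mm), or tilted (distance of dial from where it was at the start of the episode above 0.012 m or angle between dial's own z axis and vertical above 0.1 rad).
It fails at once if the weight was moved (over 15 mm) or lifted (distance of weight from where it was at the start of the episode above 0.015 m).
It fails at once if the mug, ink bottle or tape was moved (over 15 mm) (distance of any of mug, ink, tape from where it was at the start of the episode above 0.015 m).
It also fails if it takes over 51 s, if anything falls off the work surface, if the arm or the gripper's body presses on something with over 40 N, if the wrist force passes 120 N, or if a joint passes its speed limit or range.

## Working session

There is one attempt and no reset: what is moved stays moved. The work goes in short steps, Python scripts to look and compute and a shell command to move; the robot and the scene stay as the last step left them, time stands still between calls to the robot, and variables do not carry over. Pictures are saved under pics/ and viewed, and the job is handed in when it is done.

```bash
ls; mkdir -p pics
cat > h.py <<'E'
import numpy as np, cv2
from rig import env
def snap(c,fn):
    im=env.read_camera(c); cv2.imwrite('pics/'+fn,cv2.cvtColor(im,cv2.COLOR_RGB2BGR)); return im
def K(m):
    f=240/np.tan(np.radians(m['fovy'])/2); return f
def ray(m,uv):
    f=K(m); xd=(uv[0]-m['cx'])/f; yd=(uv[1]-m['cy'])/f
    rd=np.hypot(xd,yd); r=rd
    for _ in range(30): r=rd/(1+m['k1']*r*r)
    s=1/(1+m['k1']*r*r)
    T=np.array(m['cam_to_world']); d=T[:3,:3]@np.array([xd*s,yd*s,1]); return T[:3,3],d/np.linalg.norm(d)
def onz(m,uv,z):
    o,d=ray(m,uv); return o+d*(z-o[2])/d[2]
def proj(m,p):
    T=np.array(m['cam_to_world']); c=T[:3,:3].T@(np.array(p)-T[:3,3]); x,y=c[0]/c[2],c[1]/c[2]
    s=1+m['k1']*(x*x+y*y); f=K(m); return np.array([m['cx']+f*x*s,m['cy']+f*y*s])
def tri(rays):
    A=np.zeros((3,3));b=np.zeros(3)
    for o,d in rays:
        P=np.eye(3)-np.outer(d,d);A+=P;b+=P@o
    p=np.linalg.solve(A,b); return p,[np.linalg.norm((np.eye(3)-np.outer(d,d))@(p-o)) for o,d in rays]
E
python3 - <<'E'
from h import *
np.set_printoptions(precision=4,suppress=True)
for c in ['scene','top','wrist']:
    snap(c,c+'0.png'); m=env.camera_model(c); print(c,m['fovy'],m['k1'],np.array(m['cam_to_world'])[:3,3])
    for n in ['jig','dial','weight','mug','ink','tape']+['leaf%d_tip'%i for i in range(1,6)]:
        print(n,[(np.round(r['uv']).tolist(),round(r['score'],2)) for r in env.spot_point(n,c)][:3])
print(env.get_obs())
E
```

```text
pics
scene 54.98693235657247 -0.024876329493611845 [ 1.2008 -0.0663  0.538 ]
jig []
dial [([361.0, 278.0], 0.79)]
weight [([349.0, 272.0], 0.98), ([224.0, 287.0], 0.76), ([369.0, 207.0], 0.53)]
mug [([493.0, 240.0], 0.65)]
ink [([100.0, 263.0], 0.78), ([414.0, 271.0], 0.49), ([409.0, 249.0], 0.37)]
tape [([124.0, 296.0], 0.9)]
leaf1_tip [([414.0, 270.0], 0.77)]
leaf2_tip [([408.0, 252.0], 0.62)]
leaf3_tip [([381.0, 239.0], 0.47), ([349.0, 270.0], 0.36)]
leaf4_tip [([354.0, 230.0], 0.39)]
leaf5_tip [([327.0, 241.0], 0.58), ([352.0, 268.0], 0.51)]
top 47.75320188924038 -0.15373293160656137 [ 0.2939 -0.0183  1.0665]
jig [([297.0, 206.0], 0.59)]
dial [([294.0, 198.0], 0.82)]
weight [([414.0, 203.0], 0.57), ([258.0, 323.0], 0.55)]
mug [([150.0, 240.0], 0.84)]
ink [([531.0, 244.0], 0.98)]
tape [([499.0, 195.0], 0.94)]
leaf1_tip [([253.0, 176.0], 0.44)]
leaf2_tip [([247.0, 200.0], 0.56)]
leaf3_tip [([265.0, 229.0], 0.6)]
leaf4_tip []
leaf5_tip [([318.0, 231.0], 0.45)]
wrist 60.04912511175433 -0.05050233302712143 [ 0.2411 -0.5813  0.3741]
jig []
dial []
weight []
mug []
ink []
tape []
leaf1_tip []
leaf2_tip []
leaf3_tip []
leaf4_tip []
leaf5_tip []
{'t': 1.8, 'joint_pos': array([ 1.4135,  0.5075, -0.2376,  1.5002,  0.1257,  1.1489, -0.1548]), 'qvel': array([ 0.0005,  0.0007, -0.0003,  0.0011,  0.0006,  0.0006, -0.0008]), 'effort': array([  0.0006, -62.0353,  -2.1848, -24.9954,   0.0138,   0.0025,
        -0.    ]), 'tool_pos': array([ 0.1623, -0.6035,  0.2049]), 'tool_rot': array([[-0.    ,  0.2597, -0.9657],
       [ 0.    , -0.9657, -0.2597],
       [-1.    , -0.    ,  0.    ]]), 'contact_force': array([ 0.7008, -0.2619,  0.2336]), 'ft_torque': array([ 0.0352,  0.015 , -0.0186]), 'gripper_width': 0.9980484961960691}
```

View pics/scene0.png

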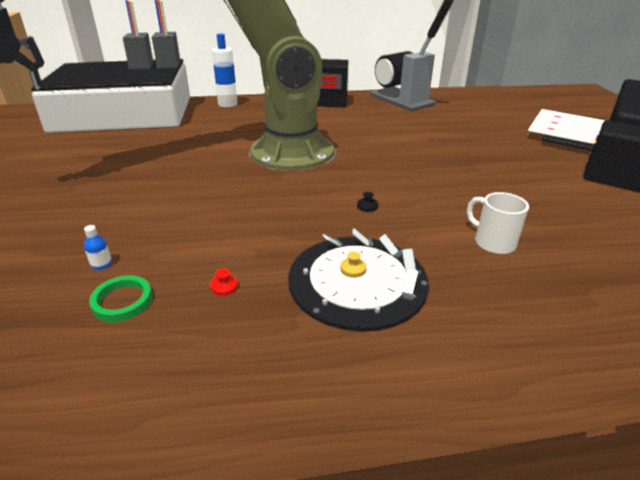

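View pics/top0.png

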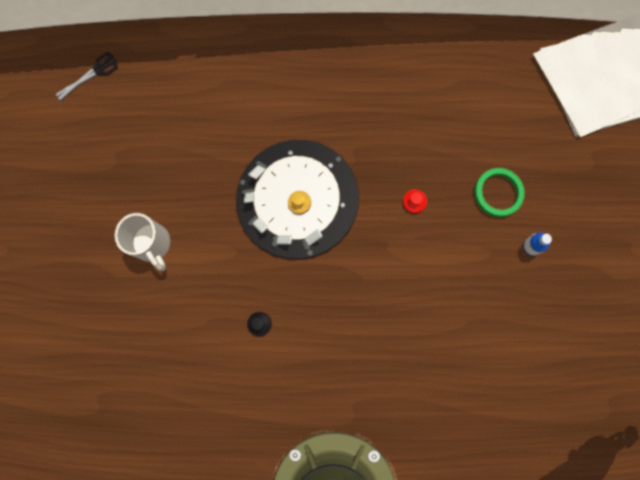

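Run:
```python
from h import *
np.set_printoptions(precision=4,suppress=True)
t=env.camera_model('top');s=env.camera_model('scene')
print(np.array(t['cam_to_world']).round(3))
print('dial',onz(t,(294,198),.012),onz(s,(361,278),.012))
print('ink',onz(t,(531,244),0),'tape',onz(t,(499,195),0),'mug',onz(t,(150,240),0),onz(s,(493,240),0), 'wts',onz(t,(414,203),0),onz(t,(258,323),0))
for i,a,b in [(1,(253,176),(414,270)),(2,(247,200),(408,252)),(3,(265,229),(381,239)),(5,(318,231),(327,241))]:
    print(i,*tri([ray(t,a),ray(s,b)]))
```

```text
[[ 0.009 -0.983  0.185  0.294]
 [-1.    -0.003  0.03  -0.018]
 [-0.029 -0.185 -0.982  1.067]
 [ 0.     0.     0.     1.   ]]
dial [0.5738 0.0832 0.012 ] [0.5824 0.0829 0.012 ]
ink [ 0.4833 -0.3963  0.    ] tape [ 0.5851 -0.3353  0.    ] mug [0.4889 0.3804 0.    ] [0.4791 0.3747 0.    ] wts [ 0.5671 -0.1594  0.    ] [0.324  0.1504 0.    ]
1 [0.6106 0.1645 0.0454] [np.float64(0.0021400227843834116), np.float64(0.0021400227843833327)]
2 [0.5605 0.1712 0.0464] [np.float64(0.00100322390749161), np.float64(0.0010032239074916596)]
3 [0.5044 0.1354 0.0383] [np.float64(0.0006761852953881363), np.float64(0.0006761852953881152)]
5 [0.5007 0.0325 0.0388] [np.float64(7.864351415633857e-05), np.float64(7.864351415634876e-05)]
```

The scene picture shows the jig (360,280) with the brass weight at (353,265). The leaves run along its far/right side. The red weight at (224,282) and the black one at (368,203) are decoys. In the top picture the leaves run from (257,171), leaf1, round to (314,237), leaf5. I'll bring the wrist camera over the jig.

```bash
python3 -m pendant '[{"translation":[-0.04,0,0],"turn":0},{"translation":[-0.04,0,0],"turn":0},{"translation":[-0.02,-0.0175,-0.04],"turn":0},{"translation":[0,-0.0175,-0.046],"turn":0},{"translation":[0,-0.0175,-0.046],"turn":0},{"translation":[0,-0.0175,-0.046],"turn":0},{"translation":[0,-0.0175,-0.046],"turn":0},{"translation":[0,-0.0175,-0.046],"turn":0},{"translation":[0,-0.0175,-0.046],"turn":0}]' 1 20
python3 -m pendant '[{"translation":[0,-0.043,-0.0168],"turn":0},{"translation":[0,-0.043,-0.0168],"turn":0},{"translation":[0,-0.043,-0.0168],"turn":0},{"translation":[0,-0.043,-0.0168],"turn":0},{"translation":[0,-0.043,-0.0168],"turn":0},{"translation":[0,-0.043,-0.0168],"turn":0},{"translation":[0,-0.043,-0.0168],"turn":0},{"translation":[0,-0.043,-0.0168],"turn":0},{"translation":[0,-0.043,-0.0168],"turn":0},{"translation":[0,-0.043,-0.0168],"turn":0},{"translation":[0,0,0],"turn":0},{"translation":[0,0,0],"turn":0}]'
python3 - <<'E'
from h import *
m=env.camera_model('wrist');snap('wrist','w1.png');np.save('w1.npy',np.array(m['cam_to_world']))
print(np.array(m['cam_to_world']).round(3),env.get_obs()['t'],env.get_obs()['tool_pos'])
for n in ['jig','dial','weight']+['leaf%d_tip'%i for i in range(1,6)]:
        print(n,[(np.round(r['uv']).tolist(),round(r['score'],2)) for r in env.spot_point(n,'wrist')][:3])
E
```

```text
t: 2.7
tool_pos: [0.437, -0.4018, 0.3052]
tool_rot: [[0.0, 0.26, -0.966], [-0.0, -0.966, -0.26], [-1.0, 0.001, -0.0]]
contact_force: [0.2, -0.4, -0.2]
gripper_width: 0.001
t: 3.9
tool_pos: [0.4861, 0.0568, 0.3049]
tool_rot: [[0.0, 0.263, -0.965], [-0.0, -0.965, -0.263], [-1.0, 0.0, -0.0]]
contact_force: [-1.0, -1.6, 0.2]
gripper_width: 0.003
[[ 0.263 -0.915 -0.306  0.565]
 [-0.965 -0.249 -0.084  0.079]
 [ 0.     0.317 -0.948  0.474]
 [ 0.     0.     0.     1.   ]] 3.95 [0.4861784  0.05521921 0.3048438 ]
jig []
dial [([322.0, 94.0], 0.68)]
weight [([522.0, 162.0], 0.91), ([216.0, 286.0], 0.89), ([324.0, 105.0], 0.87)]
leaf1_tip [([242.0, 30.0], 0.57)]
leaf2_tip [([223.0, 83.0], 0.91)]
leaf3_tip [([248.0, 147.0], 0.77)]
leaf4_tip [([293.0, 181.0], 0.86)]
leaf5_tip [([346.0, 180.0], 0.59)]
```

View pics/w1.png

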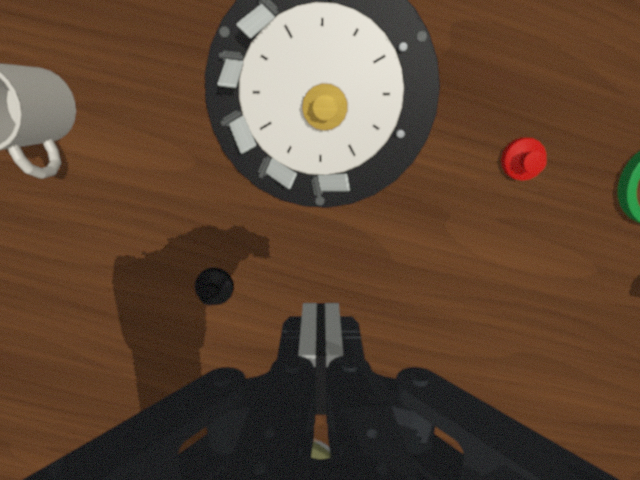

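The wrist view shows the jig centred near (322,88) and all five leaves: tips about (242,30), (223,83), (248,147), (293,181) and (346,180). I'll take a second view for triangulation.

```bash
python3 -m pendant '[{"translation":[0,0,-0.035],"turn":0},{"translation":[0,0,-0.035],"turn":0},{"translation":[0,0,0],"turn":0},{"translation":[0,0,0],"turn":0}]'
cat > m.py <<'E'
from h import *
from scipy.optimize import least_squares
np.set_printoptions(precision=4,suppress=True)
import copy
m1=copy.deepcopy(env.camera_model('wrist')); m1['cam_to_world']=np.load('w1.npy')
m2=env.camera_model('wrist'); im2=snap('wrist','w2.png'); print(env.get_obs()['tool_pos'])
im1=cv2.cvtColor(cv2.imread('pics/w1.png'),cv2.COLOR_BGR2RGB)
U={'w1':{1:(242,30),2:(223,83),3:(248,147),4:(293,181),5:(346,180)},'w2':{}}
for i in range(1,6):
    r=env.spot_point('leaf%d_tip'%i,'wrist'); print(i,[(np.round(q['uv']).tolist(),round(q['score'],2)) for q in r][:2])
    if r: 
        p,e=tri([ray(m1,U['w1'][i]),ray(m2,r[0]['uv'])]); print('  ',p,e)
# dial contour
def dialfit(im,m):
    hsv=cv2.cvtColor(im,cv2.COLOR_RGB2HSV); w=((hsv[...,1]<50)&(hsv[...,2]>170)).astype(np.uint8)
    w=cv2.morphologyEx(w,cv2.MORPH_OPEN,np.ones((3,3)))
    n,l,s,c=cv2.connectedComponentsWithStats(w)
    c0=proj(m,(0.578,0.083,0.016)); k=max(range(1,n),key=lambda k:s[k,4] if np.hypot(*(c[k]-c0))<60 else 0)
    cs,_=cv2.findContours((l==k).astype(np.uint8),cv2.RETR_EXTERNAL,cv2.CHAIN_APPROX_NONE)
    cn=max(cs,key=len)[:,0,:]
    P=np.array([onz(m,u,0.016)[:2] for u in cn])
    # only edge pts: robust circle fit
    f=lambda q:np.hypot(P[:,0]-q[0],P[:,1]-q[1])-q[2]
    s_=least_squares(f,[.578,.083,.086],loss='soft_l1',f_scale=.0008); return s_.x
def jigfit(im,m):
    g=cv2.cvtColor(im,cv2.COLOR_RGB2HSV)[...,2]; c0=np.array([.578,.083]); P=[]
    for a in np.linspace(0,2*np.pi,240):
        rr=np.arange(.105,.150,.0005); v=[]
        for r in rr:
            u=proj(m,(c0[0]+r*np.cos(a),c0[1]+r*np.sin(a),.012)); 
            v.append(cv2.getRectSubPix(im[...,0],(1,1),tuple(map(float,u)))[0,0] if 1<u[0]<638 and 1<u[1]<478 else np.nan)
        v=np.array(v,float)
        if np.isnan(v).any(): continue
        v=np.convolve(v,np.ones(3)/3,'same'); d=np.diff(v)[3:-3]; k=d.argmax()
        if d[k]>3: P.append(c0+rr[k+3]*np.array([np.cos(a),np.sin(a)]))
    P=np.array(P); f=lambda q:np.hypot(P[:,0]-q[0],P[:,1]-q[1])-q[2]
    s_=least_squares(f,[.578,.083,.125],loss='soft_l1',f_scale=.001); return s_.x,len(P)
for im,m in((im1,m1),(im2,m2)): print('dial',dialfit(im,m),'jig',jigfit(im,m))
E
python3 m.py
```

```text
t: 4.75
tool_pos: [0.5537, 0.0739, 0.3042]
tool_rot: [[-0.002, 0.26, -0.966], [0.0, -0.966, -0.26], [-1.0, -0.001, 0.001]]
contact_force: [0.5, -0.2, -0.7]
gripper_width: 0.0
[0.5532 0.0737 0.3045]
1 [([248.0, 107.0], 0.78)]
   [0.609  0.165  0.0507] [np.float64(0.0017744504671496051), np.float64(0.0017744504671496607)]
2 [([230.0, 156.0], 0.7)]
   [0.5585 0.1722 0.0519] [np.float64(0.002003840968365967), np.float64(0.0020038409683659514)]
3 [([249.0, 214.0], 0.79)]
   [0.5041 0.139  0.0486] [np.float64(0.0007075037692901892), np.float64(0.0007075037692901634)]
4 [([293.0, 242.0], 0.68)]
   [0.4791 0.0866 0.0307] [np.float64(0.0002106021314138051), np.float64(0.00021060213141383603)]
5 [([343.0, 247.0], 0.97)]
   [0.5009 0.0361 0.0677] [np.float64(0.0004617190770013509), np.float64(0.00046171907700138544)]
dial [0.5736 0.0831 0.0866] jig (array([0.5746, 0.0805, 0.1236]), 166)
dial [0.5737 0.0839 0.0871] jig (array([0.5751, 0.0806, 0.1235]), 240)
```

View pics/w2.png

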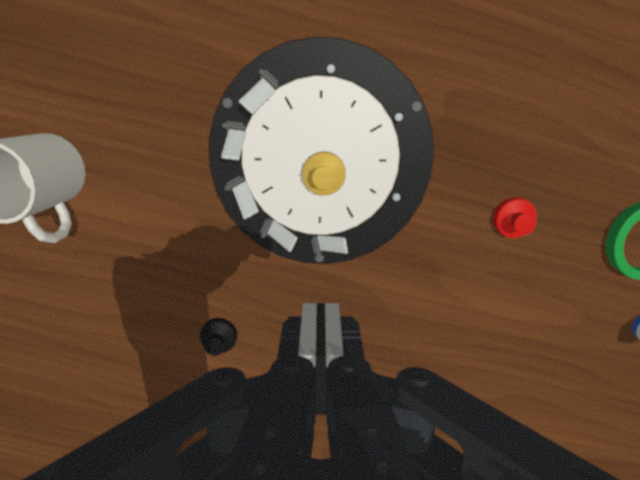

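```bash
cat > fit.py <<'E'
from h import *
from scipy.optimize import least_squares
import copy
np.set_printoptions(precision=4,suppress=True)
w=env.camera_model('wrist');m1=copy.deepcopy(w);m1['cam_to_world']=np.load('w1.npy')
s=env.camera_model('scene');t=env.camera_model('top')
ob=[(m1,[(242,30),(223,83),(248,147),(293,181),(346,180)],1),(w,[(248,107),(230,156),(249,214),(293,242),(343,247)],1),
 (s,[(414,270),(408,252),(381,239),(354,230),(327,241)],1),(t,[(253,176),(247,200),(265,229),None,(318,231)],1)]
def tip(q,i):
    cx,cy,ph=q[:3];th=q[3+i];a=ph+np.radians(-72+36*i)
    tg=-.02+.04*np.cos(th)-.0015*np.sin(th); z=.0195+.04*np.sin(th)+.0015*np.cos(th)
    return (cx+.092*np.cos(a)-tg*np.sin(a),cy+.092*np.sin(a)+tg*np.cos(a),z)
def f(q):
    r=[]
    for m,L,wt in ob:
        for i,u in enumerate(L):
            if u is not None: r+=list(proj(m,tip(q,i))-np.array(u))
    return np.array(r+[(q[0]-.575)/.001,(q[1]-.081)/.001])
S=least_squares(f,[.575,.081,2.0]+[.8]*5,loss='soft_l1',f_scale=2)
print(S.x[:2],np.degrees(S.x[2]),S.x[3:]);print(f(S.x).round(1))
im=cv2.imread('pics/w2.png');im=cv2.resize(im[20:300,180:460],(784,784),interpolation=cv2.INTER_CUBIC)
q=S.x
def d(p,c):
    u=(proj(w,p)-np.array([180,20]))*2.8+1.4; cv2.circle(im,tuple(int(v) for v in u),3,c,-1)
for i in range(5):
    a=q[2]+np.radians(-72+36*i)
    d(tip(q,i),(0,0,255))
    for dr in(-.009,.009): d((q[0]+(.092+dr)*np.cos(a)+.02*np.sin(a),q[1]+(.092+dr)*np.sin(a)-.02*np.cos(a),.021),(0,255,0))
for a in np.linspace(0,6.28,60): d((q[0]+.125*np.cos(a),q[1]+.125*np.sin(a),.012),(255,0,255))
cv2.imwrite('pics/ov.png',cv2.resize(im,(600,600)))
E
python3 fit.py
```

```text
[0.575  0.0808] 132.45222764401927 [0.5976 0.8225 0.4973 0.5796 0.635 ]
[ 1.6 -0.2  3.3  0.   0.4  0.9 -0.4 -1.   0.3  1.4 -2.6 -1.  -0.8 -0.3
  1.5 -0.7 -0.3  0.8  0.8 -2.8 -0.2  0.7  0.7 -2.3  2.  -1.5  0.   2.1
 -0.3 -3.9 -2.1  0.5 -0.   0.6 -1.6  1.  -0.1  1.9  0.  -0.2]
```

View pics/ov.png

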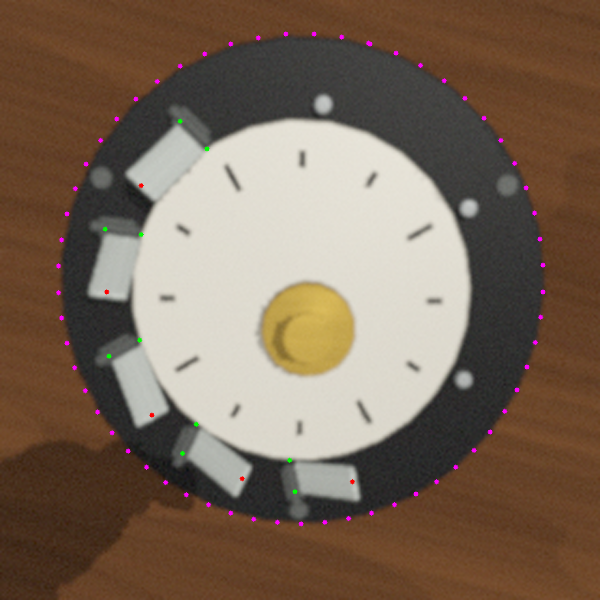

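The fit sits well on the picture: hinge lines lie on the leaf roots and the rim is on the jig edge. That gives centre (0.575, 0.081) and x axis at 132.5°. Next I'll work out the stroke.

```bash
cat > plan.py <<'E'
from h import *
np.set_printoptions(precision=4,suppress=True)
C=np.array([.575,.081]);ph=132.5
def P(a,z=.025,r=.092): b=np.radians(ph+a); return np.array([C[0]+r*np.cos(b),C[1]+r*np.sin(b),z])
def where():
    o=env.get_obs();p=o['tool_pos'];d=p[:2]-C
    print('t',o['t'],'ang',np.degrees(np.arctan2(d[1],d[0]))-ph,'r',np.hypot(*d),'z',p[2],'F',o['contact_force'])
    return o
E
python3 - <<'E'
from plan import *
o=where();R=np.array(o['tool_rot'])
print('to start',R.T@(P(-102,.06)-o['tool_pos']))
for a in range(-102,98,12): print(a,a+12,(R.T@(P(a+12)-P(a))/3*1000).round(1))
E
python3 -m pendant '[{"translation":[0,0,0],"turn":0}]'
```

```text
t 5.05 ang -293.6043462409235 r 0.02296047108204447 z 0.30538355262903016 F [0.2741 1.103  0.1559]
to start [ 0.2454 -0.0262 -0.1115]
-102 -90 [-0.  -6.   2.3]
-90 -78 [-0.  -5.3  3.5]
-78 -66 [-0.  -4.5  4.6]
-66 -54 [-0.  -3.4  5.4]
-54 -42 [-0.  -2.2  6. ]
-42 -30 [-0.  -1.   6.3]
-30 -18 [-0.   0.4  6.4]
-18 -6 [-0.   1.7  6.2]
-6 6 [-0.   3.   5.7]
6 18 [-0.   4.1  4.9]
18 30 [0. 5. 4.]
30 42 [0.  5.7 2.9]
42 54 [0.  6.2 1.6]
54 66 [0.  6.4 0.3]
66 78 [ 0.   6.3 -1.1]
78 90 [ 0.   6.  -2.3]
90 102 [ 0.   5.3 -3.5]
t: 5.15
tool_pos: [0.5535, 0.0737, 0.3053]
tool_rot: [[0.001, 0.259, -0.966], [-0.0, -0.966, -0.259], [-1.0, 0.0, -0.0]]
contact_force: [-0.4, 0.1, -0.2]
gripper_width: -0.0
```

Horizontal first, at height, then down.

```bash
python3 -m pendant '[{"translation":[0,-0.0065,-0.028],"turn":0},{"translation":[0,-0.0065,-0.028],"turn":0},{"translation":[0,-0.0065,-0.028],"turn":0},{"translation":[0,-0.0065,-0.0275],"turn":0},{"translation":[0.04,0,0],"turn":0},{"translation":[0.04,0,0],"turn":0},{"translation":[0.04,0,0],"turn":0},{"translation":[0.04,0,0],"turn":0},{"translation":[0.04,0,0],"turn":0},{"translation":[0.025,0,0],"turn":0},{"translation":[0,0,0],"turn":0},{"translation":[0,0,0],"turn":0}]'
python3 - <<'E'
from plan import *
o=where();R=np.array(o['tool_rot']);print('to start',R.T@(P(-102,.025)-o['tool_pos']))
snap('wrist','w3.png');snap('scene','s3.png')
a=cv2.imread('pics/w3.png')[:, :];b=cv2.imread('pics/s3.png')[150:350,230:500]
cv2.imwrite('pics/s3c.png',cv2.resize(b,(800,592),interpolation=cv2.INTER_CUBIC))
E
```

```text
t: 6.35
tool_pos: [0.655, 0.1281, 0.0806]
tool_rot: [[0.0, 0.26, -0.966], [0.0, -0.966, -0.26], [-1.0, -0.0, -0.0]]
contact_force: [0.7, 0.2, 0.3]
gripper_width: 0.003
t 6.35 ang -102.01954425275919 r 0.09284017850972678 z 0.08056551990578119 F [0.685  0.1848 0.306 ]
to start [0.0556 0.0002 0.0008]
```

View pics/s3c.png

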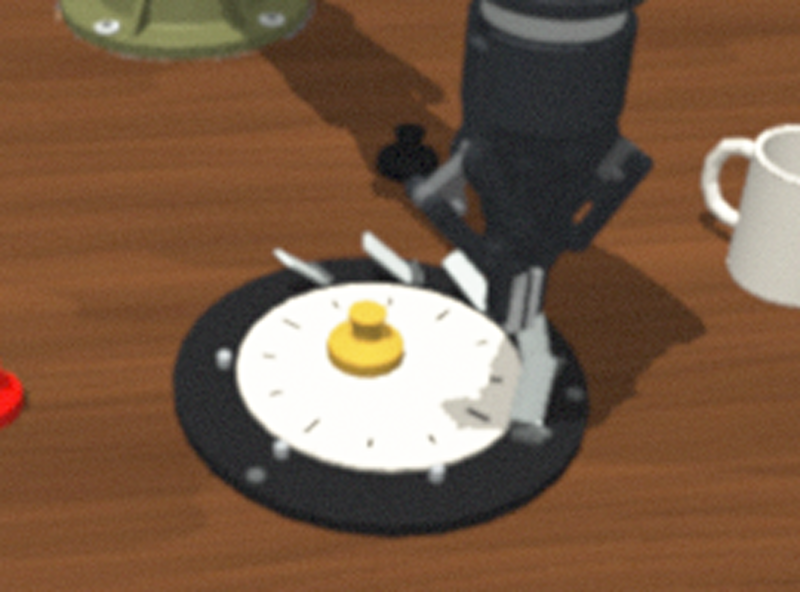

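View pics/w3.png

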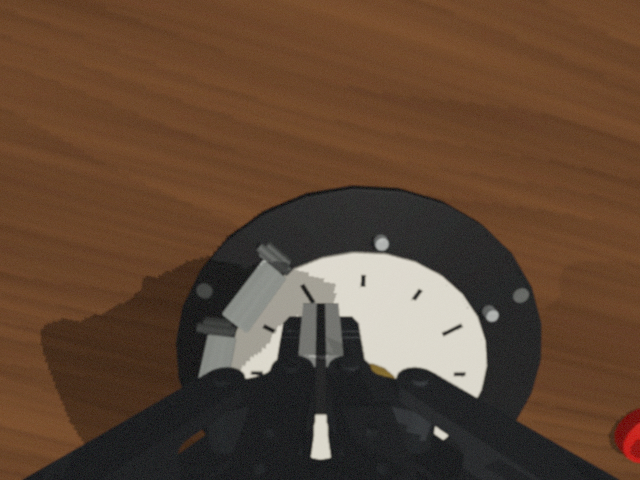

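Run:
```python
from plan import *
for c in ('scene','wrist'):
    m=env.camera_model(c); u=proj(m,env.get_obs()['tool_pos']); v=proj(m,P(-102)); h=proj(m,P(-84.3,.021)); print(c,u,v,h)
    if c=='scene': print([(q-np.array([230,150]))*800/270 for q in (u,v,h)])
```

```text
scene [401.2216 271.5292] [396.7117 298.0563] [406.5492 291.6737]
[array([507.3231, 360.0865]), array([493.9606, 438.6854]), array([523.1087, 419.774 ])]
wrist [322.5143 293.886 ] [322.6458 253.9995] [279.514  269.9343]
```

Run:
```python
from plan import *
o=env.get_obs();p=o['tool_pos'];R=np.array(o['tool_rot'])
for off in (0,.011):
  for b in (0,.005,.01,.015,.02,.025):
    q=p-R[:,2]*off-R[:,0]*b
    print(off,b,'wrist',proj(env.camera_model('wrist'),q).round(0),'scene crop',((proj(env.camera_model('scene'),q)-[230,150])*800/270).round(0))
a=cv2.imread('pics/w3.png')[270:400,260:390];b=cv2.imread('pics/s3.png')[210:310,350:450]
cv2.imwrite('pics/z3.png',np.hstack([cv2.resize(a,(400,400),interpolation=cv2.INTER_CUBIC),cv2.resize(b,(400,400),interpolation=cv2.INTER_CUBIC)]))
```

```text
0 0 wrist [323. 294.] scene crop [507. 360.]
0 0.005 wrist [323. 299.] scene crop [508. 353.]
0 0.01 wrist [323. 304.] scene crop [509. 345.]
0 0.015 wrist [323. 310.] scene crop [510. 338.]
0 0.02 wrist [323. 316.] scene crop [511. 330.]
0 0.025 wrist [323. 322.] scene crop [512. 322.]
0.011 0 wrist [323. 271.] scene crop [518. 372.]
0.011 0.005 wrist [323. 276.] scene crop [519. 365.]
0.011 0.01 wrist [323. 281.] scene crop [520. 357.]
0.011 0.015 wrist [323. 286.] scene crop [521. 350.]
0.011 0.02 wrist [323. 291.] scene crop [522. 342.]
0.011 0.025 wrist [323. 296.] scene crop [523. 335.]
```

View pics/z3.png

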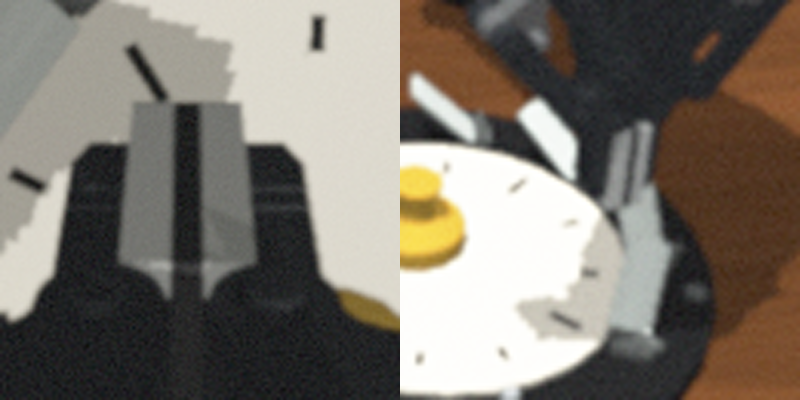

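The visible fingertips look about 20–28 mm shorter than the reported TCP in both views. I'll go down in steps and check by picture and force before trusting the TCP height.

```bash
python3 -m pendant '[{"translation":[0.02,0,0],"turn":0},{"translation":[0.02,0,0],"turn":0},{"translation":[0.008,0,0],"turn":0},{"translation":[0,0,0],"turn":0},{"translation":[0,0,0],"turn":0}]'
cat > look.py <<'E'
from plan import *
import sys
n=sys.argv[1]
o=where();p=o['tool_pos']
W=snap('wrist','w%s.png'%n);S=snap('scene','s%s.png'%n)
a=cv2.imread('pics/w%s.png'%n)[200:400,220:420];b=cv2.imread('pics/s%s.png'%n)[210:310,350:450]
for im,c,o in((a,'wrist',(220,200)),(b,'scene',(350,210))): 
    u=proj(env.camera_model(c),p)-o; print(c,u)
    u=np.round(u).astype(int); im[u[1],u[0]]=(0,0,255)
cv2.imwrite('pics/z%s.png'%n,np.hstack([cv2.resize(a,(400,400),interpolation=cv2.INTER_CUBIC),cv2.resize(b,(400,400),interpolation=cv2.INTER_CUBIC)]))
E
python3 look.py 4
```

```text
t: 6.95
tool_pos: [0.6556, 0.1283, 0.0333]
tool_rot: [[0.002, 0.26, -0.966], [0.001, -0.966, -0.26], [-1.0, -0.0, -0.002]]
contact_force: [0.1, -0.0, -0.5]
gripper_width: 0.001
t 6.95 ang -102.0788581261254 r 0.09343471596859446 z 0.03332286304647189 F [ 0.0878 -0.0244 -0.5328]
wrist [102.555   93.9315]
scene [47.8077 84.749 ]
```

View pics/z4.png

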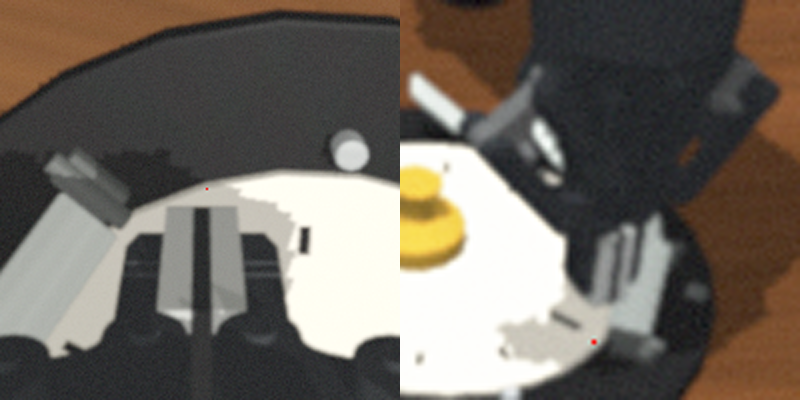

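Run:
```python
from plan import *
o=env.get_obs();R=np.array(o['tool_rot'])
for u in ((400,286),(402,286),(404,286)):
    p,e=tri([ray(env.camera_model('wrist'),(320.5,303)),ray(env.camera_model('scene'),u)])
    print(p,e,'tool frame',R.T@(p-o['tool_pos']))
```

```text
[0.6602 0.1297 0.0546] [np.float64(0.0015244130481317985), np.float64(0.00152441304813183)] tool frame [-0.0212 -0.0001 -0.0048]
[0.6626 0.131  0.0575] [np.float64(0.00031743216161708845), np.float64(0.00031743216161708173)] tool frame [-0.0241 -0.0008 -0.0075]
[0.665  0.1323 0.0604] [np.float64(0.0008772137291103941), np.float64(0.0008772137291103423)] tool frame [-0.0271 -0.0014 -0.0101]
```

```bash
python3 -m pendant '[{"translation":[0.005,0,0],"turn":0},{"translation":[0.004,0,0],"turn":0},{"translation":[0,0,0],"turn":0},{"translation":[0,0,0],"turn":0}]'
python3 -m pendant '[{"translation":[0.003,0,0],"turn":0},{"translation":[0.002,0,0],"turn":0},{"translation":[0,0,0],"turn":0},{"translation":[0,0,0],"turn":0}]'
```

```text
t: 7.45
tool_pos: [0.6546, 0.1279, 0.0227]
tool_rot: [[-0.0, 0.26, -0.966], [-0.0, -0.966, -0.26], [-1.0, -0.0, 0.0]]
contact_force: [-1.2, 0.8, -0.3]
gripper_width: 0.001
t: 7.85
tool_pos: [0.6547, 0.128, 0.0178]
tool_rot: [[-0.0, 0.26, -0.966], [0.0, -0.966, -0.26], [-1.0, -0.0, 0.0]]
contact_force: [0.6, -0.1, -0.1]
gripper_width: 0.001
```

```bash
for k in 1 2; do python3 -m pendant '[{"translation":[0.001,0,0],"turn":0},{"translation":[0,0,0],"turn":0},{"translation":[0,0,0],"turn":0}]' | egrep 'tool_pos|contact|t:'; done
python3 look.py 5
```

```text
t: 8.15
tool_pos: [0.6547, 0.128, 0.0169]
tool_rot: [[0.0, 0.26, -0.966], [0.0, -0.966, -0.26], [-1.0, -0.0, -0.0]]
contact_force: [0.8, -0.9, -0.6]
t: 8.45
tool_pos: [0.6547, 0.128, 0.0159]
tool_rot: [[-0.0, 0.26, -0.966], [0.0, -0.966, -0.26], [-1.0, -0.0, 0.0]]
contact_force: [-0.7, -0.2, -0.1]
t 8.45 ang -101.96869435558385 r 0.09252435259976803 z 0.01588123624947123 F [-0.7029 -0.2143 -0.1425]
wrist [102.4939  93.9225]
scene [46.3967 92.3428]
```

View pics/z5.png

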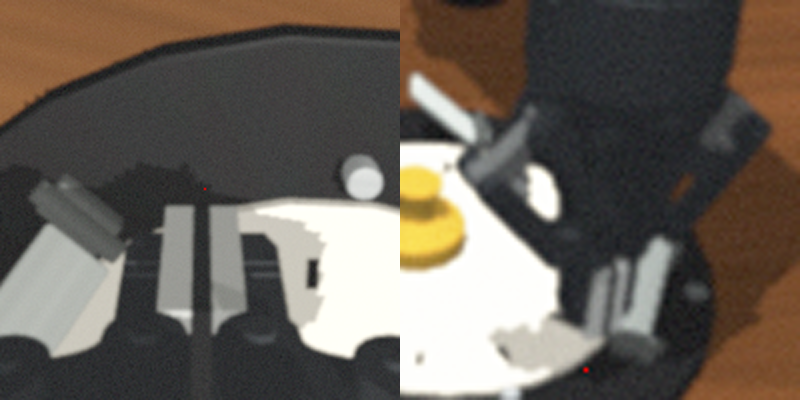

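```bash
for k in 1 2 3 4 5; do python3 -m pendant '[{"translation":[0.002,0,0],"turn":0},{"translation":[0,0,0],"turn":0}]' | egrep 'tool_pos|contact'; done
```

```text
tool_pos: [0.6546, 0.1279, 0.0136]
contact_force: [-0.1, 0.2, -0.0]
tool_pos: [0.6545, 0.1279, 0.0116]
contact_force: [-0.1, -0.2, -0.4]
tool_pos: [0.6545, 0.1279, 0.0096]
contact_force: [0.2, 1.0, -0.4]
tool_pos: [0.6545, 0.1279, 0.0076]
contact_force: [-0.3, 0.1, -0.9]
tool_pos: [0.6546, 0.1279, 0.0056]
contact_force: [0.6, 0.0, -0.0]
```

```bash
for k in 1 2 3 ; do python3 -m pendant '[{"translation":[0.002,0,0],"turn":0},{"translation":[0,0,0],"turn":0}]' | egrep 'tool_pos|contact'; done; python3 look.py 6
python3 - <<'E'
from plan import *
o=env.get_obs();R=np.array(o['tool_rot'])
E
```

```text
tool_pos: [0.6546, 0.128, 0.0036]
contact_force: [0.3, -0.4, 0.2]
tool_pos: [0.6546, 0.1279, 0.0016]
contact_force: [-0.3, 0.1, -0.3]
tool_pos: [0.6546, 0.1279, -0.0004]
contact_force: [-0.3, -0.2, 0.6]
t 10.15 ang -101.98033646833429 r 0.09238498997429517 z -0.00035751258106732353 F [-0.3252 -0.1521  0.5738]
wrist [102.615   93.9227]
scene [45.3395 99.5061]Traceback (most recent call last):
  File "look.py", line 9, in <module>
    u=np.round(u).astype(int); im[u[1],u[0]]=(0,0,255)
                               ~~^^^^^^^^^^^
IndexError: index 100 is out of bounds for axis 0 with size 100
```

```bash
for k in 1 2 3 ; do python3 -m pendant '[{"translation":[0.001,0,0],"turn":0},{"translation":[0,0,0],"turn":0}]' | egrep 'tool_pos|contact'; done; sed -i 's/\[210:310,350:450\]/[220:320,350:450]/; s/(350,210)/(350,220)/' look.py; python3 look.py 7
```

```text
tool_pos: [0.6547, 0.128, -0.0012]
contact_force: [0.0, 0.5, -0.1]
tool_pos: [0.6546, 0.1279, -0.0022]
contact_force: [0.9, -0.1, -0.2]
tool_pos: [0.6546, 0.128, -0.0033]
contact_force: [-0.7, 1.4, -0.9]
t 10.85 ang -101.96768588236233 r 0.09243923701342971 z -0.003259523614829306 F [-0.6751  1.3786 -0.907 ]
wrist [102.5369  93.9323]
scene [45.197  90.7883]
```

View pics/z7.png

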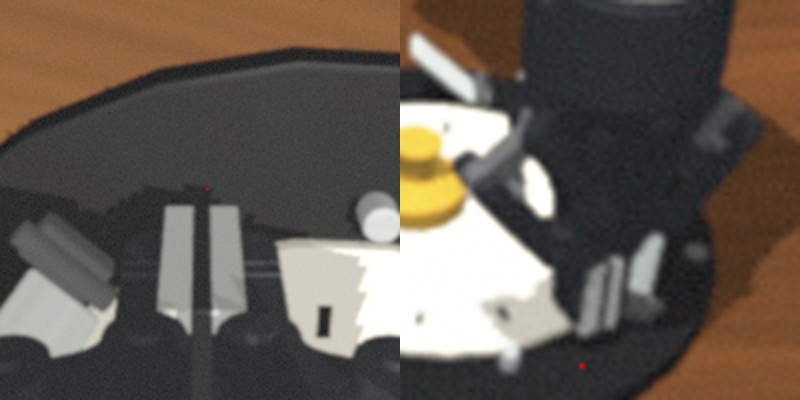

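```bash
for k in 1 2 3 4 5; do python3 -m pendant '[{"translation":[0.001,0,0],"turn":0},{"translation":[0,0,0],"turn":0}]' | egrep 'tool_pos|contact'; done
```

```text
tool_pos: [0.6547, 0.128, -0.0042]
contact_force: [0.9, 0.3, 0.1]
tool_pos: [0.6546, 0.128, -0.0052]
contact_force: [0.1, -0.4, -0.3]
tool_pos: [0.6547, 0.1279, -0.0062]
contact_force: [-0.7, 0.7, -0.8]
tool_pos: [0.6547, 0.1279, -0.0072]
contact_force: [-0.5, -0.1, -0.6]
tool_pos: [0.6546, 0.128, -0.0083]
contact_force: [-0.1, -0.1, -0.2]
```

```bash
for k in 1 2; do python3 -m pendant '[{"translation":[0.001,0,0],"turn":0},{"translation":[0,0,0],"turn":0}]' | egrep 'tool_pos|contact'; done;  python3 look.py 8
```

```text
tool_pos: [0.6546, 0.1279, -0.0093]
contact_force: [0.5, 0.4, 0.3]
tool_pos: [0.6548, 0.128, -0.0101]
contact_force: [0.4, 0.0, 0.1]
t 12.35 ang -101.97392991751569 r 0.09262365613002897 z -0.010131760973342598 F [0.4107 0.0463 0.149 ]
wrist [102.4606  93.7026]
scene [44.8608 93.8365]
```

View pics/z8.png

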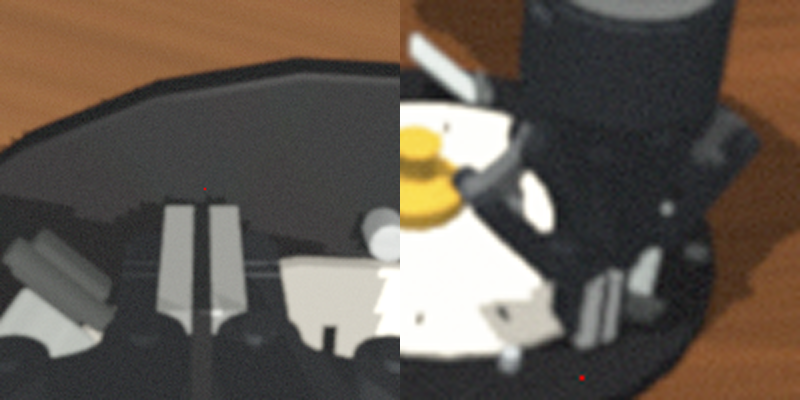

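```bash
for k in 1 2; do python3 -m pendant '[{"translation":[0.001,0,0],"turn":0},{"translation":[0,0,0],"turn":0}]' | egrep 'tool_pos|contact'; done
```

```text
tool_pos: [0.6549, 0.128, -0.0106]
contact_force: [-1.2, -1.2, 5.1]
tool_pos: [0.655, 0.128, -0.0109]
contact_force: [-3.0, 0.3, 9.3]
```

```bash
python3 - <<'E'
from plan import *
o=where();R=np.array(o['tool_rot']);print(o['ft_torque'],R.T@o['ft_torque'],R.T@o['contact_force'])
E
python3 -m pendant '[{"translation":[-0.005,0,0],"turn":0},{"translation":[-0.0065,0,0],"turn":0},{"translation":[0,0,0],"turn":0},{"translation":[0,0,0],"turn":0}]'
python3 - <<'E'
from plan import *
o=where();R=np.array(o['tool_rot']);print(o['ft_torque'],R.T@o['ft_torque'],R.T@o['contact_force'])
s=snap('scene','s9.png');m=env.camera_model('scene')
E
```

```text
t 12.85 ang -102.05005314550624 r 0.09280845533185389 z -0.010928636260384032 F [-3.0259  0.3179  9.3261]
[-0.2549  0.6071  0.0317] [-0.032  -0.6524  0.0884] [-9.329  -1.0895  2.8311]
t: 13.25
tool_pos: [0.6548, 0.128, -0.0005]
tool_rot: [[0.0, 0.26, -0.966], [0.0, -0.966, -0.26], [-1.0, -0.0, -0.0]]
contact_force: [-0.2, 0.3, 1.4]
gripper_width: 0.001
t 13.25 ang -102.02598960462633 r 0.09261148723147936 z -0.00047598784726558124 F [-0.2331  0.3142  1.3608]
[-0.0035  0.0054  0.0224] [-0.0224 -0.0061  0.0019] [-1.3608 -0.3639  0.1431]
```

Touch-down came at TCP z ≈ -0.010. The moment points to the inner edge, which means the dial at 16 mm, so the real fingertips end about 25 mm behind the TCP. A TCP z near -0.001 puts the tips roughly 24 mm high. I'll start the stroke with leaf1.

```bash
python3 -m pendant '[{"translation":[0.0005,-0.006,0.0025],"turn":0},{"translation":[0,-0.006,0.0025],"turn":0},{"translation":[0,-0.006,0.0025],"turn":0},{"translation":[0,-0.0053,0.0035],"turn":0},{"translation":[0,-0.0053,0.0035],"turn":0},{"translation":[0,-0.0053,0.0035],"turn":0},{"translation":[0,-0.0045,0.0046],"turn":0},{"translation":[0,-0.0045,0.0046],"turn":0},{"translation":[0,-0.0045,0.0046],"turn":0},{"translation":[0,0,0],"turn":0}]'; python3 look.py 10
```

```text
t: 14.3
tool_pos: [0.6105, 0.1663, -0.0011]
tool_rot: [[-0.001, 0.261, -0.965], [0.0, -0.965, -0.261], [-1.0, -0.0, 0.001]]
contact_force: [0.0, 0.3, -0.1]
gripper_width: -0.001
t 14.3 ang -65.10583165459767 r 0.09244686637269456 z -0.0010588148259438948 F [ 0.0201  0.2971 -0.1395]
wrist [100.1522  95.5173]
scene [60.4944 70.7218]
```

View pics/z10.png

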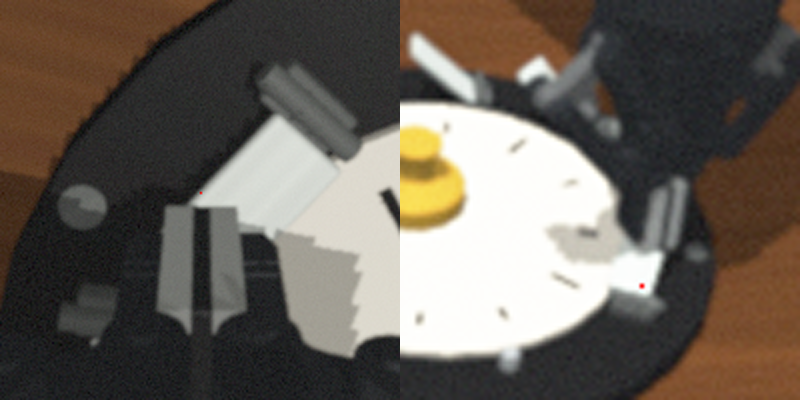

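Leaf1 now lies flat in the picture under the fingertip, and the force is near zero. Next is leaf2.

```bash
python3 -m pendant '[{"translation":[0,-0.0034,0.0054],"turn":0},{"translation":[0,-0.0034,0.0054],"turn":0},{"translation":[0,-0.0034,0.0054],"turn":0},{"translation":[0,-0.0022,0.006],"turn":0},{"translation":[0,-0.0022,0.006],"turn":0},{"translation":[0,-0.0022,0.006],"turn":0},{"translation":[0,-0.001,0.0063],"turn":0},{"translation":[0,-0.001,0.0063],"turn":0},{"translation":[0,-0.001,0.0063],"turn":0},{"translation":[0,0,0],"turn":0}]'; sed -i 's/\[220:320,350:450\]/[200:300,340:440]/; s/(350,220)/(340,200)/' look.py; python3 look.py 11
```

```text
t: 15.4
tool_pos: [0.554, 0.1706, -0.0012]
tool_rot: [[-0.001, 0.26, -0.966], [-0.001, -0.966, -0.26], [-1.0, 0.0, 0.001]]
contact_force: [-0.8, -0.4, -0.4]
gripper_width: 0.001
t 15.4 ang -29.304566150140516 r 0.09198252627956705 z -0.0011730257533224889 F [-0.7916 -0.4003 -0.4246]
wrist [102.2021  96.1844]
scene [64.2749 70.4447]
```

View pics/z11.png

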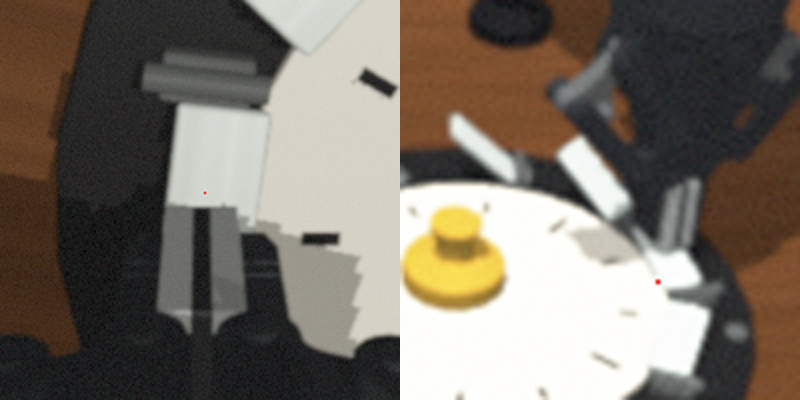

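Run:
```python
from plan import *
o=where();R=np.array(o['tool_rot'])
print(R.T@(P(-18,-.001)-o['tool_pos']))
```

```text
t 15.5 ang -30.03834068788666 r 0.09188348283338829 z -0.00110687566813477 F [-0.2111  0.2099  0.6897]
[-0.0001  0.001   0.0193]
```

View pics/s11.png

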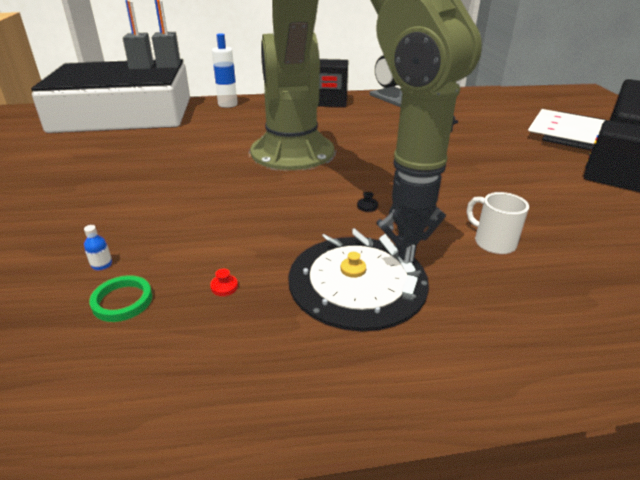

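Leaf1 and leaf2 lie flat: scene crop (680,345) and (670,265). Leaves 3 to 5 are still raised. On to leaf3.

```bash
python3 -m pendant '[{"translation":[0,0.0004,0.0064],"turn":0},{"translation":[0,0.0004,0.0064],"turn":0},{"translation":[0,0.0004,0.0064],"turn":0},{"translation":[0,0.0017,0.0062],"turn":0},{"translation":[0,0.0017,0.0062],"turn":0},{"translation":[0,0.0017,0.0062],"turn":0},{"translation":[0,0.003,0.0057],"turn":0},{"translation":[0,0.003,0.0057],"turn":0},{"translation":[0,0.003,0.0057],"turn":0},{"translation":[0,0,0],"turn":0}]'; sed -i 's/\[200:300,340:440\]/[190:290,320:420]/; s/(340,200)/(320,190)/' look.py; python3 look.py 12
```

```text
t: 16.5
tool_pos: [0.5053, 0.1406, -0.0012]
tool_rot: [[-0.001, 0.259, -0.966], [-0.001, -0.966, -0.259], [-1.0, 0.001, 0.001]]
contact_force: [0.5, 0.1, -0.6]
gripper_width: -0.002
t 16.5 ang 6.967895652228947 r 0.09173078274390864 z -0.0012131923320422636 F [ 0.4888  0.0815 -0.6219]
wrist [104.0799  96.0901]
scene [62.4475 65.7539]
```

View pics/z12.png

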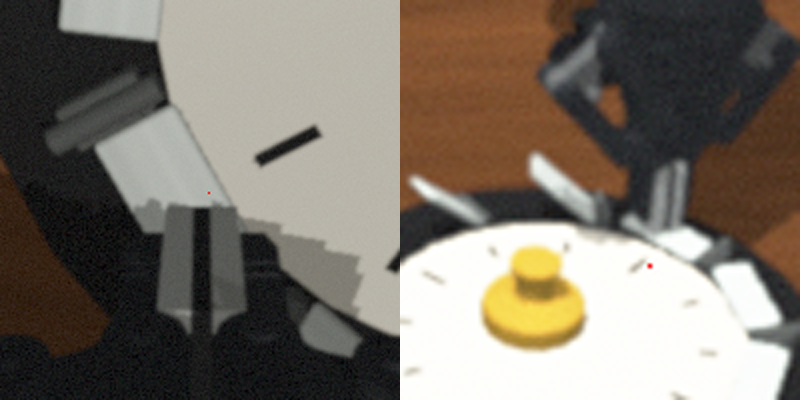

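Leaf3 is down too, and 4 and 5 are still raised. Now leaf4, covering 6° to 42°.

```bash
python3 -m pendant '[{"translation":[0,0.0041,0.0049],"turn":0},{"translation":[0,0.0041,0.0049],"turn":0},{"translation":[0,0.0041,0.0049],"turn":0},{"translation":[0,0.005,0.004],"turn":0},{"translation":[0,0.005,0.004],"turn":0},{"translation":[0,0.005,0.004],"turn":0},{"translation":[0,0.0057,0.0029],"turn":0},{"translation":[0,0.0057,0.0029],"turn":0},{"translation":[0,0.0057,0.0029],"turn":0},{"translation":[0,0,0],"turn":0}]'; sed -i 's/\[190:290,320:420\]/[190:290,300:400]/; s/(320,190)/(300,190)/' look.py; python3 look.py 13
```

```text
t: 17.6
tool_pos: [0.4832, 0.0882, -0.0012]
tool_rot: [[-0.001, 0.258, -0.966], [-0.001, -0.966, -0.258], [-1.0, 0.001, 0.001]]
contact_force: [0.3, -0.2, -0.7]
gripper_width: -0.001
t 17.6 ang 42.997576095152965 r 0.09203774495200429 z -0.0012234702796898173 F [ 0.3323 -0.153  -0.6931]
wrist [105.0543  95.1212]
scene [53.706  60.7617]
```

View pics/z13.png

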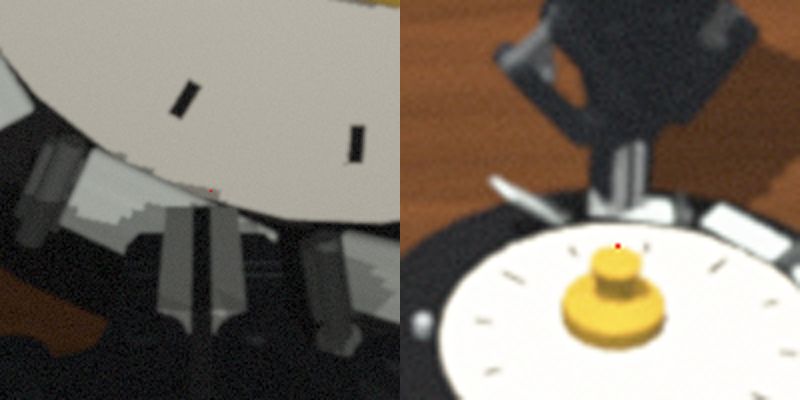

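Leaf4 is flat. Now leaf5, out past its free end.

```bash
python3 -m pendant '[{"translation":[0,0.0062,0.0016],"turn":0},{"translation":[0,0.0062,0.0016],"turn":0},{"translation":[0,0.0062,0.0016],"turn":0},{"translation":[0,0.0064,0.0003],"turn":0},{"translation":[0,0.0064,0.0003],"turn":0},{"translation":[0,0.0064,0.0003],"turn":0},{"translation":[0,0.0063,-0.0011],"turn":0},{"translation":[0,0.0063,-0.0011],"turn":0},{"translation":[0,0.0063,-0.0011],"turn":0},{"translation":[0,0.006,-0.0023],"turn":0},{"translation":[0,0.006,-0.0023],"turn":0},{"translation":[0,0.006,-0.0023],"turn":0}]'; python3 -m pendant '[{"translation":[0,0.0053,-0.0035],"turn":0},{"translation":[0,0.0053,-0.0035],"turn":0},{"translation":[0,0.0053,-0.0035],"turn":0},{"translation":[0,0,0],"turn":0}]'; sed -i 's/\[190:290,300:400\]/[190:290,280:380]/; s/(300,190)/(280,190)/' look.py; python3 look.py 14
```

```text
t: 18.9
tool_pos: [0.5077, 0.0183, -0.0011]
tool_rot: [[0.0, 0.26, -0.966], [0.0, -0.966, -0.26], [-1.0, -0.0, -0.0]]
contact_force: [-0.2, -0.5, 0.5]
gripper_width: -0.002
t: 19.3
tool_pos: [0.5224, 0.0054, -0.0012]
tool_rot: [[0.001, 0.259, -0.966], [-0.0, -0.966, -0.259], [-1.0, 0.0, -0.0]]
contact_force: [0.7, 0.0, -0.2]
gripper_width: 0.003
t 19.3 ang -257.3119594004853 r 0.09211167752023633 z -0.0011749854383277664 F [ 0.6855  0.0421 -0.2415]
wrist [104.7441  92.6452]
scene [33.8955 75.8531]
```

View pics/z14.png

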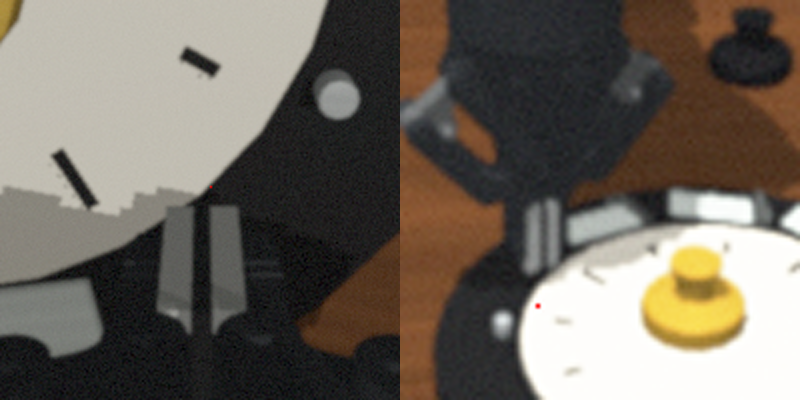

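All down. I'll lift clear and go back to the viewing place to check.

```bash
python3 -m pendant '[{"translation":[-0.02,0,0],"turn":0},{"translation":[-0.04,0,0],"turn":0},{"translation":[-0.045,0,0],"turn":0},{"translation":[-0.045,0,0],"turn":0},{"translation":[-0.045,0,0],"turn":0},{"translation":[-0.045,0,0],"turn":0},{"translation":[-0.045,0,0],"turn":0},{"translation":[-0.02,-0.03,-0.015],"turn":0},{"translation":[0,-0.028,-0.03],"turn":0},{"translation":[0,0,0],"turn":0},{"translation":[0,0,0],"turn":0}]'
python3 - <<'E'
from plan import *
print(where()['tool_pos'])
w=env.camera_model('wrist');snap('wrist','w15.png');snap('scene','s15.png')
im=cv2.imread('pics/w15.png')
for i in range(5):
    a=np.radians(132.5-72+36*i); r=env.spot_point('leaf%d_tip'%(i+1),'wrist')
    b=lambda th:np.array([C[0]+.092*np.cos(a)-(-.02+.04*np.cos(th))*np.sin(a),C[1]+.092*np.sin(a)+(-.02+.04*np.cos(th))*np.cos(a),.021+.04*np.sin(th)])
    print(i+1,[(np.round(q['uv'],1),round(q['score'],2)) for q in r[:1]],'flat',proj(w,b(0)).round(1),'0.2rad',proj(w,b(.2)).round(1))
c=proj(w,(.575,.081,.015)).astype(int);print(c)
x0,y0=max(0,c[0]-140),max(0,c[1]-140)
cv2.imwrite('pics/f15.png',cv2.resize(im[y0:y0+280,x0:x0+280],(600,600),interpolation=cv2.INTER_CUBIC))
b=cv2.imread('pics/s15.png')[200:340,270:450];cv2.imwrite('pics/g15.png',cv2.resize(b,(770,600),interpolation=cv2.INTER_CUBIC))
E
```

```text
t: 20.5
tool_pos: [0.5495, 0.0749, 0.3034]
tool_rot: [[-0.001, 0.262, -0.965], [-0.0, -0.965, -0.262], [-1.0, -0.0, 0.001]]
contact_force: [-0.5, -1.2, 0.4]
gripper_width: 0.003
t 20.5 ang -299.06619209772055 r 0.02623256473755927 z 0.30337730114009 F [-0.4734 -1.1688  0.3503]
[0.5495 0.0749 0.3034]
1 [(array([256.8, 212.3]), 0.59)] flat [245.9 107.4] 0.2rad [245.1 107. ]
2 [(array([235.6, 163.3]), 0.93)] flat [235.3 161.8] 0.2rad [233.9 162. ]
3 [(array([259.2, 214.2]), 0.57)] flat [257.2 210.3] 0.2rad [255.8 211.4]
4 [(array([306.9, 238.3]), 0.56)] flat [301.4 236.8] 0.2rad [300.5 238.6]
5 [(array([353.6, 235.5]), 0.88)] flat [352.3 233.8] 0.2rad [352.1 236. ]
[322 155]
```

View pics/f15.png

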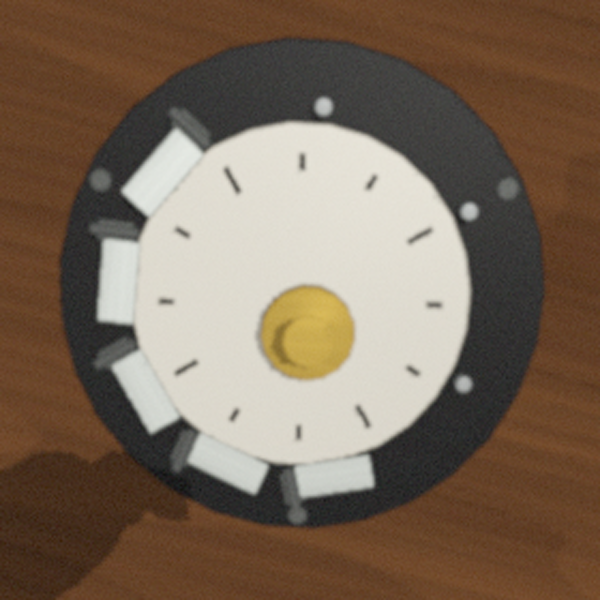

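View pics/g15.png

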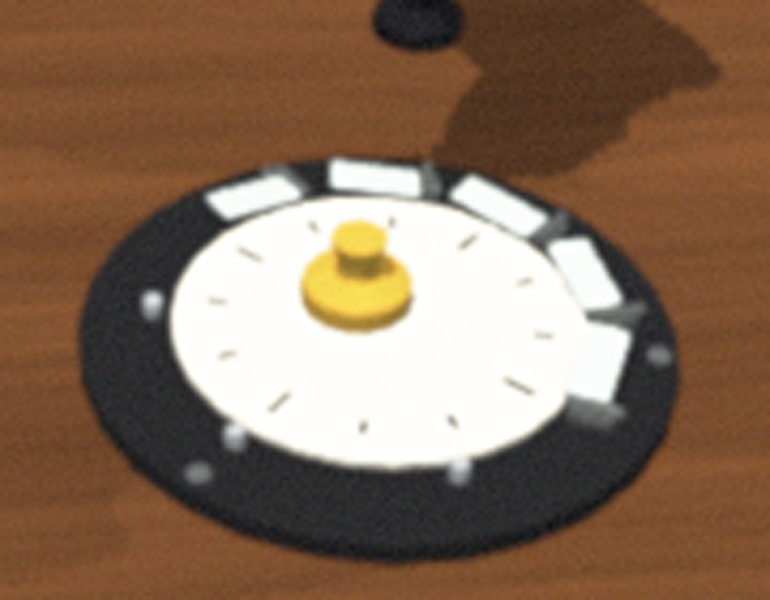

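The leaves look flat, and the dial and weight haven't moved. I'll overlay models at 0 and 0.2 rad on the scene picture to put a number on how flat they are.

Run:
```python
from plan import *
m=env.camera_model('scene')
b=cv2.resize(cv2.imread('pics/s15.png')[200:300,310:430],(792,660),interpolation=cv2.INTER_CUBIC)[:600]
for th,col in((0,(0,200,0)),(.2,(0,0,255))):
  for i in range(5):
    a=np.radians(132.5-72+36*i);pts=[]
    for l,dr in((0,-.009),(.04,-.009),(.04,.009),(0,.009)):
        tg=-.02+l*np.cos(th)-.0015*np.sin(th);z=.0195+l*np.sin(th)+.0015*np.cos(th)
        p=(C[0]+(.092+dr)*np.cos(a)-tg*np.sin(a),C[1]+(.092+dr)*np.sin(a)+tg*np.cos(a),z)
        pts.append((proj(m,p)+.5-[310,200])*6.6)
    cv2.polylines(b,[np.array(pts).astype(int)],True,col,1)
cv2.imwrite('pics/ov15.png',b)
```

```text
(no output)
```

View pics/ov15.png

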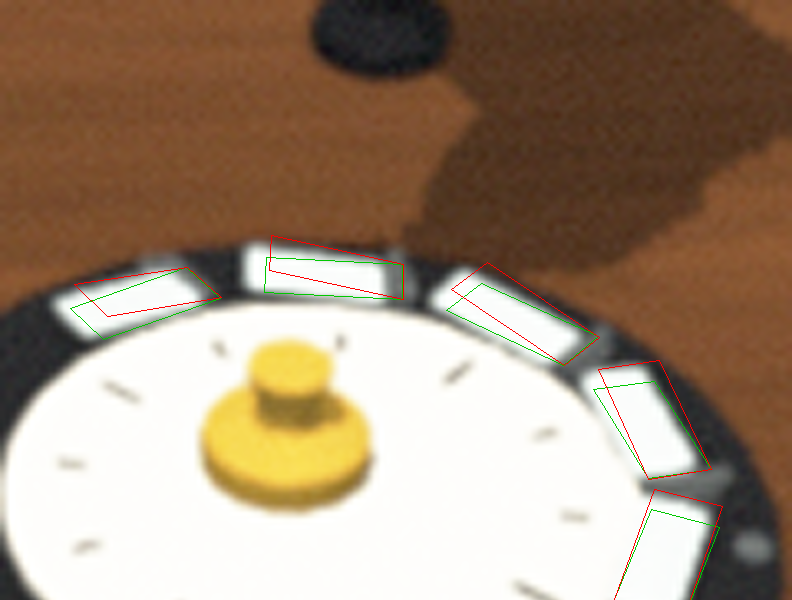

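Leaves 1–4 match the flat outline in slope, apart from a shift of about 2 px. Leaf5 is less clear, so I'll measure the corners more closely.

Run:
```python
from plan import *
m=env.camera_model('scene')
im=np.mean([env.read_camera('scene').astype(float) for _ in range(8)],0)
s=im[200:300,310:430].astype(np.float32); g=cv2.resize(s.mean(2),None,fx=8,fy=8,interpolation=cv2.INTER_CUBIC)
def pts(i,th):
    a=np.radians(132.5-72+36*i);o=[]
    for l,dr in((0,-.009),(.04,-.009),(.04,.009),(0,.009)):
        tg=-.02+l*np.cos(th)-.0015*np.sin(th);z=.0195+l*np.sin(th)+.0015*np.cos(th)
        o.append(proj(m,(C[0]+(.092+dr)*np.cos(a)-tg*np.sin(a),C[1]+(.092+dr)*np.sin(a)+tg*np.cos(a),z)))
    return np.array(o)
def edge(i,th,k0,k1):
    # trace strongest gradient near predicted long edge, shift allowed; return fitted direction
    p=pts(i,th); A,B=p[k0],p[k1]; d=(B-A)/np.linalg.norm(B-A); n=np.array([-d[1],d[0]])
    if n@(p.mean(0)-A)>0: n=-n  # outward
    X=[]
    for s_ in np.linspace(.2,.85,25):
        o=A+(B-A)*s_; t=np.arange(-4,4,.1); q=(o+t[:,None]*n+.5-[310,200])*8-.5
        v=cv2.remap(g,q[:,0].astype(np.float32)[None],q[:,1].astype(np.float32)[None],cv2.INTER_LINEAR)[0]
        X.append(o+n*t[np.gradient(v).argmin()])
    vx,vy,x,y=cv2.fitLine(np.array(X,np.float32),cv2.DIST_HUBER,0,.01,.01).ravel()
    return np.degrees(np.arctan(vy/vx)), np.median(np.abs((np.array(X)-[x,y])@[-vy,vx]))
ang=lambda p,a,b:np.degrees(np.arctan((p[b]-p[a])[1]/(p[b]-p[a])[0]))
for i in range(5):
  for k0,k1,n in((0,1,'inner'),(3,2,'outer')):
    print(i+1,n,'measured',*np.round(edge(i,.08,k0,k1),2),'model 0/.1/.2',[round(ang(pts(i,t),k0,k1),1) for t in(0,.1,.2)])
```

```text
1 inner measured -55.01 0.37 model 0/.1/.2 [np.float64(-67.5), np.float64(-68.9), np.float64(-70.2)]
1 outer measured -73.33 0.23 model 0/.1/.2 [np.float64(-69.0), np.float64(-70.2), np.float64(-71.2)]
2 inner measured 58.32 0.12 model 0/.1/.2 [np.float64(58.3), np.float64(62.0), np.float64(65.2)]
2 outer measured 57.72 0.2 model 0/.1/.2 [np.float64(57.1), np.float64(61.0), np.float64(64.3)]
3 inner measured 27.04 0.06 model 0/.1/.2 [np.float64(25.2), np.float64(29.7), np.float64(34.1)]
3 outer measured 27.97 0.23 model 0/.1/.2 [np.float64(24.7), np.float64(29.3), np.float64(33.8)]
4 inner measured 5.15 0.09 model 0/.1/.2 [np.float64(3.1), np.float64(7.7), np.float64(12.4)]
4 outer measured 7.21 0.22 model 0/.1/.2 [np.float64(3.0), np.float64(7.7), np.float64(12.4)]
5 inner measured -17.13 0.12 model 0/.1/.2 [np.float64(-19.6), np.float64(-14.6), np.float64(-9.1)]
5 outer measured -13.95 0.2 model 0/.1/.2 [np.float64(-19.3), np.float64(-14.2), np.float64(-8.7)]
```

Edge slopes give about 0.02–0.1 rad for leaves 2–5. Leaf1 is insensitive in this view, but it had the same stroke height. I'll check that the dial, weight and other things are in place, then hand in.

Run:
```python
from plan import *
s=env.camera_model('scene');a=cv2.imread('pics/scene0.png');b=cv2.imread('pics/s15.png')
for n,(x,y,w,h) in {'weight':(325,245,55,35),'mug':(460,180,80,80),'ink':(75,215,45,65),'tape':(80,265,85,65)}.items():
    r=cv2.matchTemplate(b[y-12:y+h+12,x-12:x+w+12],a[y:y+h,x:x+w],cv2.TM_CCOEFF_NORMED);_,v,_,l=cv2.minMaxLoc(r);print(n,'shift px',l[0]-12,l[1]-12,round(v,3))
print(env.get_obs()['t'],env.get_obs()['contact_force']); env.job_done()
```

```text
weight shift px 0 0 0.819
mug shift px 0 0 0.998
ink shift px 0 0 0.997
tape shift px 0 0 0.994
21.25 [0.054  0.3011 0.658 ]
the job is handed in; nothing more can be done
```

I stroked all five leaves down in one continuous pass with the shut fingertips, from the hinge side of leaf1 to past the free end of leaf5. I then lifted clear and handed the job in at about 21 s.

**Last checks:**
- **Leaves:** the wrist and scene pictures show all five lying flat. Edge slopes put leaves 2–5 at about 0.02–0.1 rad, against the 0.2 limit. That method was not reliable for leaf1 (its two edges disagreed). It looks flat and was stroked at the same height.
- **Blank and weight:** neither shows any movement in the pictures. The weight matched its starting place with no shift, though less strongly than the others (0.82), because the leaves in its background had changed.
- **Mug, ink bottle and tape:** each matched its starting place with no shift.
- **Forces:** the readings between stroke segments stayed near the sensor's noise of about 1 N. I did not sample during the motion itself.

**What disagreed:**
- **Fingertip height:** the fingertips end about 25 mm behind the TCP given for the tool. I saw this in two views and confirmed it by lightly touching down, at about 9 N, probably on the blank's edge. So I ran the stroke at a TCP height of about -1 mm instead of 25 mm.
- **Tip detector:** on the final picture the leaf1 tip search was clearly wrong, placing it on leaf3, so I ignored it.
- **Overlay:** the final scene overlay was about 2 px off, roughly the stated calibration error.

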